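# Clamp the lid of the fermenting pot

## Task

Clamp the lid down on the small steel pot: with the back of a finger push the steel strap round over the lid until it is fully home against its stop with the notch round the stud, and only then push the cam lever fully down with a fingertip. Do not lift the lid or shift it on the pot, and leave the things standing around where they are.

Things in the scene. Friction and masses are not known exactly. Their poses are not given: they have to be found in the camera images.
- stand: Fixed clamp stand, place and yaw vary: pine board 220 (x) by 280 (y) by 18 mm, origin at the centre of its underside. In its middle the steel pot, 140 mm across, top 98 mm above the table. At +100 mm along y the strap's pivot post (22 mm across, cap 134 mm above the table), at -100 mm the cam stud with the lever (post 22 mm across up to 116 mm, then a 12 mm stud).
- strap (a joint): Swing of the flat steel strap about its upright post: 0 = fully home over the lid at its stop, running from the post along the stand's -y with its notch round the stud; positive (to 1.45 rad) = swung out, free end turned to the stand's -x side. Turns level, stiffly (0.2 N m of friction), stays where left. 26 mm wide, 6 mm thick, 225 mm long from the pivot.
- strap_pivot (a point): On the strap's pivot axis at the strap's underside, 118 mm above the table, 14 mm above the lid's rim (a rubber foot 28 mm across, 100 mm from the pivot, reaches 10 mm below it). Axes turn with the strap: -y runs along it to its free end, +x is the side that leads as it swings home, z up.
- strap_tab (a point): Middle of the top edge of the strap's upright finger tab, on its outer face, the face to push (looks along the strap's own -x, 13 mm off its centre line, flush with the trailing edge). The tab is 90 mm long, from 60 to 150 mm from the pivot, this point at 105 mm; 4 mm thick; top 152 mm, foot 118 mm above the table. Axes as strap_pivot.
- lever (a joint): Angle of the cam lever above level: 0 = fully down at its stop, level, pointing outward along the stand's -y, away from the pot; positive (to 1.35 rad) = raised. Turns about a level axis along the stand's x, stiffly (0.2 N m of friction), and stays where it is left. The strap passes under the cam freely.
- lever_pivot (a point): Middle of the lever's hinge axis on the cam stud, 140 mm above the table; the cam round it has an 11.5 mm radius.
- lever_pad (a point): Middle of the upper face (the face to push, turned to the pot while the lever is raised) of the flat pad at the lever's end, 94 mm from the hinge axis. The pad is 26 mm wide, 32 mm long, 8 mm thick and ends 110 mm from the hinge axis; the lever's bar is 14 mm wide, 8 mm thick.
- lid: The loose round steel lid lying on the pot, 148 mm across, 8 mm thick in the middle and 6 mm at its rim, 0.35 kg; origin at the centre of its underside, 98 mm above the table. It has no catch and slides if pushed.
- cork: Bystander, loose: a wine cork, 34 mm tall, 26 mm across, upright on the board of the clamp stand; origin at the centre of its underside. To be left alone.
- bung: Bystander, loose: a black rubber bung, 28 mm tall, 38 mm across at its top, on the board near the cam stud; origin at the centre of its underside. To be left alone.
- airlock: Bystander, loose: a small clear airlock tube with a cap, 88 mm tall, 28 mm across, upright on the table; origin at the centre of its underside. To be left alone.
- squeeze: Bystander, loose: a white squeeze bottle, 130 mm tall, 56 mm across, upright on the table; origin at the centre of its underside. To be left alone.
- funnel: Bystander, loose: a grey funnel standing mouth down, 105 mm tall, 110 mm across; origin at the centre of its underside. To be left alone.
- jar: Bystander, loose: a lidded glass jar, 85 mm tall, 68 mm across; origin at the centre of its underside. To be left alone.
Mind the look-alikes: they are no part of the job. What is meant by the lid is not red, and is the larger of those in its own colour.

How it is judged (in metres and radians):
On the way, in this order (a step that is already met when the one before it is completed fails the run):
1. the strap is fully home over the lid while the lever is still raised (value of joint strap below 0.06 rad and value of joint lever above 0.6 rad), for 0.2 s.
2. the lever is fully down with the strap home (value of joint lever below 0.1 rad and value of joint strap below 0.06 rad), for 0.2 s.
At the end, for the whole second after the job is handed in: The strap is home (within 0.06 rad of its stop), the lever is down (within 0.1 rad of its stop), and the lid lies at rest on the pot, centred within 12 mm (all of step 2 and horizontal distance between lid and stand below 0.012 m and height (world z) of lid between 0.094 and 0.104 m and linear speed of lid below 0.02 m/s); the robot touches nothing.
It fails at once if the lever is pushed down before the strap is home (value of joint lever below 0.6 rad and value of joint strap above 0.08 rad).
It fails at once if the lid is lifted more than 8 mm or shifted more than 12 mm (distance of lid from where it was at the start of the episode above 0.012 m or height (world z) of lid above 0.106 m).
It fails at once if a bystander is moved by more than 25 mm (distance of any of cork, bung, airlock, squeeze, funnel, jar from where it was at the start of the episode above 0.025 m).
It fails at once if a bystander is tipped over or lifted (angle between any of cork, bung, airlock, squeeze, funnel, jar's own z axis and vertical above 0.5 rad).
It also fails if it takes over 48 s, if anything falls off the work surface, if the arm or the gripper's body presses on something with over 40 N, if the wrist force passes 120 N, or if a joint passes its speed limit or range.

## Robot

A 6-joint arm with a two-finger parallel gripper is mounted at the origin on the work surface. World frame = base frame: x ahead of the robot, y to its left, z up, the work surface at z = 0. Lengths are in mm, angles in rad, forces in N, time in s.
With the tool pointing down it reaches from about 350 to 775 mm from the base axis. Payload 7.3 kg.
Tool frame: the origin (TCP) lies at the very end of the fingers, on their centre line; the grasp point (between the pads) lies 19 mm behind it; x points along the fingers, z is the direction in which the jaws open and shut, and the axes are right-handed (so a half turn about x gives the same grasp; the last joint's range is limited). The gripper opens to 92 mm and grips with 3 to 60 N. Pads are 19 mm wide; open, the fingers measure 130 mm over their backs; the gripper's body (75 mm by 190 mm) begins 47 mm behind the grasp point.
Start: joints at [1.079, 0.342, 1.524, -0, 1.275, -0.146], TCP at [177.935, 493.947, 226.741] pointing down, gripper open.
Joint ranges: [-2.53, 2.53], [-0.77, 2.02], [0.04, 2.7], [-1, 4.14], [0.28, 2.66], [-3.11, 3.11]. Speed limits (rad/s): [2.57, 2.57, 3.14, 3.14, 3.14, 3.14].

## Interface

Orientations are given as [roll, pitch, yaw] about the fixed x, y, z axes, in that order (R = Rz(yaw) Ry(pitch) Rx(roll)).
In Python, from plant import * gives the robot as it stands.
- The arm moves only by the shell command python3 -m creep 'ROWS'. ROWS is JSON, a list of rows, each an object of numbers: "tx", "ty", "tz": the shift along the tool's x, y, z in cm; "wx", "wy", "wz": the turn, a rotation vector about the tool's x, y, z in rad; "gripper": the closure, from -1 (fully open) to 1 (shut). A call has 1 to 8 rows; each row is the pose to reach, as a shift and turn from the pose commanded when the call began, along the tool's axes at that moment; what a row does not reach only later rows make up. A row lasts 1/12 s, in which the tool goes at most 41.7 mm and 7.16 degrees, less where a joint would pass 70% of its speed; a pose out of reach is approached as far as the arm can. A call with a gripper value outside its range is refused whole. The fingers move at their own pace and stop on an object; the grip force is fixed at half the most. Time passes only in rows, so rows that repeat a pose let the fingers close. It gives the time, the measured TCP pose, the force and the opening at its end, in the units of the state.
- get_obs(): the state, without advancing time (a new reading comes with each control period).
- capture(name): name is "scene" or "side" or "wrist"; returns a dict with "frame" (384x512x3 uint8, red, green, blue), "z_map" (384x512 float32, mm along the optical axis (not along the pixel's ray), 0 where there is no reading), "vertical_fov" (degrees; the focal length in pixels is half the picture's height over the tangent of half this angle, whatever the lens; pixels are square), "cx", "cy" (the principal point, pixels), "k1" (the pictures are not rectified: a ray, as slopes to the right and down, at radius r is drawn at 1 + k1 r^2 times it, then the intrinsics apply), "xyz" and "rotation" of the camera in the world. Camera axes: x right, y down, z forward; pixel columns grow to the right and rows downward; lengths in mm; the calibration is good to about 2 mm. A picture is of the moment at which its call begins.
- close_job(): hands the job in, once; it reports no verdict.
The state is a dict: "time": time; "joint_positions": joint angles; "dq": joint speeds; "tau": joint torques, N m; "tool_pos": TCP position; "tcp_rot": TCP orientation; "contact_force": force on the tool from outside, world axes, zero at the start; "moment": the same for the moment, N m; "grip_width": finger opening in mm.
Only numpy, scipy, OpenCV 4.12 (cv2) and the standard library are available. Lean on these libraries where they do the work, as an engineer would, in place of code of your own. Each camera call takes 0.05 s, during which the arm holds its last target.

## Working session

There is one attempt and no reset: what is moved stays moved. The work goes in short steps, Python scripts to look and compute and a shell command to move; the robot and the scene stay as the last step left them, time stands still between calls to the robot, and variables do not carry over. Pictures are saved under pics/ and viewed, and the job is handed in when it is done.

```bash
ls; mkdir -p pics; python3 - <<'E'
from plant import *
import cv2,pickle
o=get_obs();print({k:np.round(v,3).tolist() if hasattr(v,'__len__') else v for k,v in o.items()} if 'np' in globals() else o)
for n in ["scene","side","wrist"]:
    c=capture(n);pickle.dump(c,open(f'{n}0.pkl','wb'))
    cv2.imwrite(f'pics/{n}0.png',c['frame'][:,:,::-1])
    print(n,c['vertical_fov'],c['cx'],c['cy'],c['k1'],c['xyz'],c['rotation'])
E
```

```text
pics
{'time': 0.0, 'joint_positions': array([ 1.07900698e+00,  3.42700317e-01,  1.52503177e+00, -3.10632168e-06,
        1.27541233e+00, -1.45991733e-01]), 'dq': array([-5.97475098e-04,  9.61777894e-05,  7.34679265e-04,  1.76916580e-03,
        1.50296255e-03, -4.39517198e-04]), 'tau': array([ 9.58351229e-04, -4.31240237e+01, -2.44220424e+01,  7.17751589e-02,
        5.58860635e-02, -1.18390453e-04]), 'tool_pos': array([177.72316903, 493.55821952, 226.05145433]), 'tcp_rot': array([ 2.99751512,  1.56924456, -2.06067057]), 'contact_force': array([-0.30684583, -0.43717582, -0.15253862]), 'moment': array([ 0.00274921, -0.00611385,  0.01081273]), 'grip_width': 91.67541640897832}
scene 51.59950256912908 249.59969396108102 200.0033585543751 0.015562547933962749 [1000.34740728 -502.62032743  918.36068753] [-2.43025576  0.01290208  0.75851463]
side 45.77282608943993 257.6649933392291 193.6397336510309 0.05079975698902926 [-123.03328606 -846.77872529 1373.04215267] [-2.45544693  0.01342169 -0.65967425]
wrist 67.73178702025353 258.299377817667 188.7677740160576 0.0010735420933484729 [ 98.71676811 522.10673751 383.90724208] [2.82893212e+00 9.69348089e-04 1.22446882e+00]
```

View pics/scene0.png

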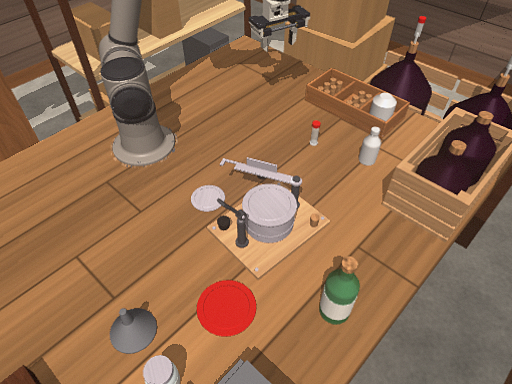

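View pics/side0.png

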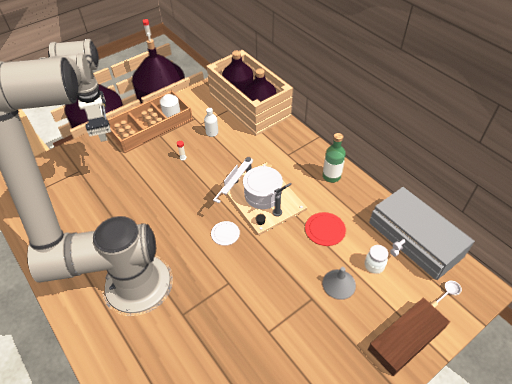

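View pics/wrist0.png

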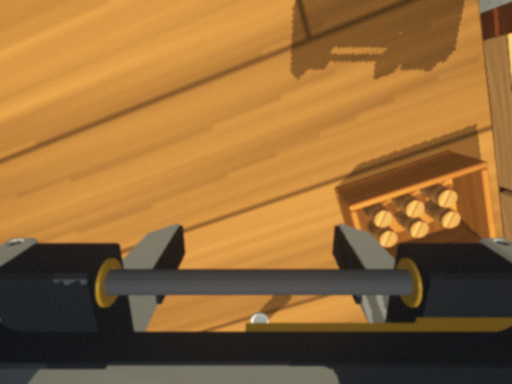

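Scene view: the stand is at about (268,215), with its steel lid on the pot at (270,207). The strap is swung out from its post (296,188) to its free end at (222,162). The lever is raised on the stud at (241,225), and its tip is at (220,202). The look-alikes are a small pale disc at (208,198) and a red disc at (227,307). The lid meant is the larger grey one, on the pot. I'll confirm it in an enlarged crop and measure.

```bash
cat > h.py <<'E'
import numpy as np,cv2,pickle
from scipy.spatial.transform import Rotation as R
def prep(c):
    H,W=c['z_map'].shape
    f=H/2/np.tan(np.radians(c['vertical_fov'])/2)
    K=np.array([[f,0,c['cx']],[0,f,c['cy']],[0,0,1]]);D=np.array([c['k1'],0,0,0,0.])
    return K,D,R.from_euler('xyz',c['rotation']).as_matrix(),np.array(c['xyz'])
def rays(c,uv):
    K,D,Rm,t=prep(c)
    n=cv2.undistortPoints(np.asarray(uv,float).reshape(-1,1,2),K,D)[:,0]
    return np.c_[n,np.ones(len(n))]@Rm.T,t
def onplane(c,uv,z):
    d,t=rays(c,uv);return t+d*((z-t[2])/d[:,2])[:,None]
def cloud(c):
    H,W=c['z_map'].shape;v,u=np.mgrid[:H,:W]
    d,t=rays(c,np.c_[u.ravel(),v.ravel()])
    return (t+d*c['z_map'].reshape(-1,1)).reshape(H,W,3)
def proj(c,P):
    K,D,Rm,t=prep(c);
    return cv2.projectPoints(((np.asarray(P,float).reshape(-1,3)-t)@Rm),np.zeros(3),np.zeros(3),K,D)[0][:,0]
E
python3 - <<'E'
from h import *
for n,(x,y,w,h) in {'scene':(185,140,160,140),'side':(195,140,120,100)}.items():
    c=pickle.load(open(n+'0.pkl','rb'))
    s=800//w if n=='scene' else 6
    s=min(s,5) if n=='scene' else 6
    s=4 if n=='scene' else 6
    cv2.imwrite(f'pics/{n}_crop.png',cv2.resize(c['frame'][y:y+h,x:x+w,::-1],None,fx=s,fy=s,interpolation=cv2.INTER_CUBIC))
c=pickle.load(open('scene0.pkl','rb'));P=cloud(c)
for uv in [(208,198),(227,307),(270,207),(296,181),(222,162),(260,165),(241,215),(220,202),(314,220),(223,224),(315,125),(370,140),(127,315),(160,365),(180,260)]:
    print(uv,P[uv[1],uv[0]].round(1))
c=pickle.load(open('side0.pkl','rb'));P=cloud(c)
for uv in [(263,182),(249,160),(278,195)]:
    print(uv,P[uv[1],uv[0]].round(1))
E
```

```text
(208, 198) [351.8 -20.    5.4]
(227, 307) [ 649.9 -230.6    7.9]
(270, 207) [567.6  17.7 105.6]
(296, 181) [571.6 118.9 130.5]
(222, 162) [366.3  36.4 126.6]
(260, 165) [460.6  94.8 135.1]
(241, 215) [555.6 -78.6 149.8]
(220, 202) [ 542.4 -130.   233. ]
(314, 220) [657.7 100.9  49.9]
(223, 224) [482.5 -79.   48.2]
(315, 125) [432.9 393.3  86.1]
(370, 140) [610.2 440.   95.1]
(127, 315) [ 534.4 -419.2   91.6]
(160, 365) [ 670.5 -435.6   86. ]
(180, 260) [ 455.3 -219.2   -2.1]
(263, 182) [550.2  16.9 103.3]
(249, 160) [563.  118.2 128.8]
(278, 195) [540.  -81.5 130. ]
```

View pics/scene_crop.png

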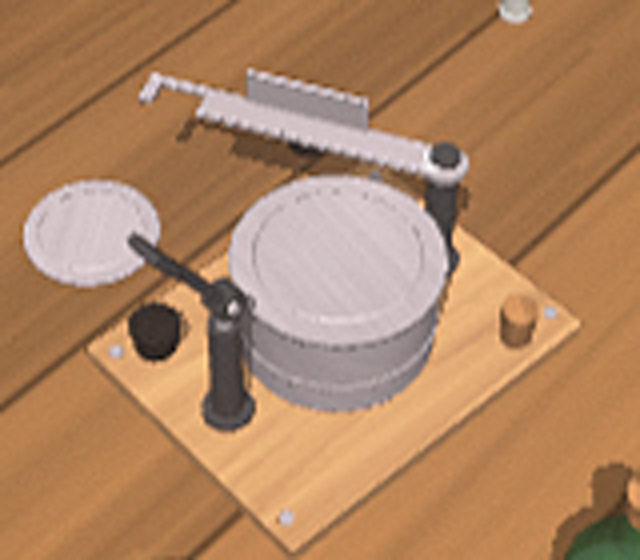

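View pics/side_crop.png

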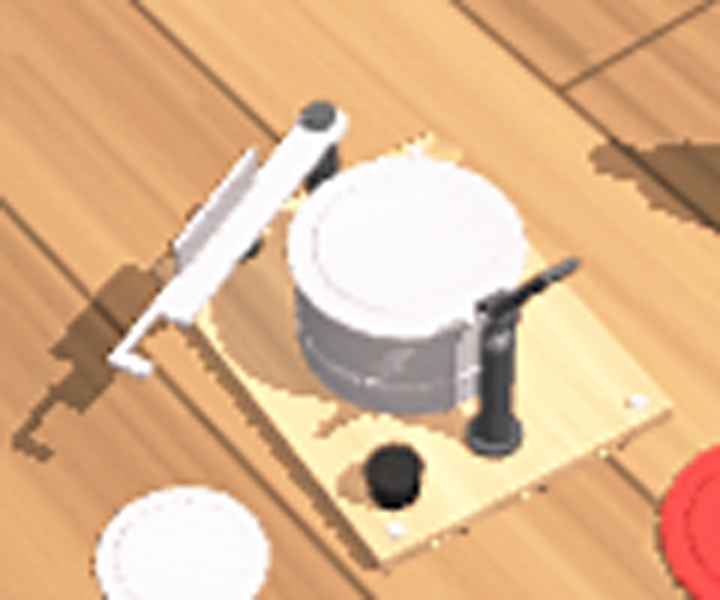

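The crop confirms it: the lid on the pot at crop (340,255) is larger than the pale disc on the table at crop (92,230). The third disc is red. Next I measure the stand, strap and lever.

```bash
python3 - <<'E'
from h import *
s=pickle.load(open('scene0.pkl','rb'));d=pickle.load(open('side0.pkl','rb'))
S=lambda *p:[((x+.5)/4-.5+185,(y+.5)/4-.5+140) for x,y in p]
T=lambda *p:[((x+.5)/6-.5+195,(y+.5)/6-.5+140) for x,y in p]
print('cap',onplane(s,S((446,157)),134),onplane(d,T((319,116)),134))
print('lidrim scene',onplane(s,S((340,256)),105),'side',onplane(d,T((406,246)),105))
print('board corners',onplane(s,S((88,350),(295,553),(580,323)),18).round(1),'side',onplane(d,T((380,567),(672,408)),18).round(1))
# lid fit from cloud
for c in (s,d):
    P=cloud(c).reshape(-1,3);F=c['frame'].reshape(-1,3).astype(int)
    m=(abs(P[:,2]-105)<5)&(np.hypot(P[:,0]-562,P[:,1]-17)<90)
    q=P[m][:,:2].astype(np.float32);(cx,cy),r=cv2.minEnclosingCircle(q);print('lid',cx,cy,r,q.mean(0),len(q))
    for nm,ctr,rad,zl,zh in [('strap',(450,90),160,117,158),('lever',(545,-110),70,146,260)]:
        m=(P[:,2]>zl)&(P[:,2]<zh)&(np.hypot(P[:,0]-ctr[0],P[:,1]-ctr[1])<rad)
        q=P[m];print(nm,len(q));
        o=np.argsort(q[:,0] if nm=='strap' else q[:,2])
        print(q[o][::max(1,len(q)//14)].round(0).tolist())
print('strap free end scene',onplane(s,S((152,76),(148,97)),124))
print('tab top ends',onplane(s,S((248,70),(368,98)),152),onplane(d,T((253,150),(176,243)),152))
print('lever tip',S((133,238)),T((575,262)))
# triangulate tip
a,t=rays(s,S((133,238)));b,u=rays(d,T((575,264)))
A=np.c_[a[0],-b[0]];k=np.linalg.lstsq(A,u-t,rcond=None)[0];print(t+a[0]*k[0],u+b[0]*k[1])
a,t=rays(s,S((226,298)));b,u=rays(d,T((496,305)))
A=np.c_[a[0],-b[0]];k=np.linalg.lstsq(A,u-t,rcond=None)[0];print('hinge',t+a[0]*k[0],u+b[0]*k[1])
E
```

```text
cap [[568.71498775 122.56425207 134.        ]] [[559.83941094 121.59908981 134.        ]]
lidrim scene [[558.69800549  26.21663705 105.        ]] side [[551.36452832  22.92354621 105.        ]]
board corners [[ 438.6 -103.6   18. ]
 [ 655.5 -122.9   18. ]
 [ 678.5  152.3   18. ]] side [[ 428.4 -107.5   18. ]
 [ 644.9 -126.1   18. ]]
lid 555.9300537109375 12.894153594970703 85.84894561767578 [560.5053    21.988007] 1806
strap 884
[[354.0, 52.0, 124.0], [401.0, 59.0, 125.0], [423.0, 56.0, 123.0], [435.0, 81.0, 132.0], [445.0, 61.0, 122.0], [456.0, 91.0, 154.0], [467.0, 96.0, 130.0], [478.0, 101.0, 126.0], [488.0, 98.0, 123.0], [498.0, 104.0, 126.0], [510.0, 116.0, 125.0], [529.0, 98.0, 125.0], [547.0, 124.0, 125.0], [565.0, 122.0, 135.0], [581.0, 127.0, 119.0]]
lever 135
[[557.0, -73.0, 146.0], [553.0, -76.0, 149.0], [553.0, -73.0, 150.0], [554.0, -80.0, 154.0], [552.0, -85.0, 164.0], [552.0, -95.0, 174.0], [552.0, -101.0, 183.0], [552.0, -107.0, 191.0], [542.0, -107.0, 202.0], [556.0, -116.0, 213.0], [536.0, -118.0, 221.0], [552.0, -124.0, 228.0], [538.0, -132.0, 232.0], [535.0, -133.
[... 681 characters left out ...]
10.0], [527.0, -125.0, 224.0], [531.0, -125.0, 226.0], [535.0, -131.0, 229.0], [526.0, -126.0, 231.0], [547.0, -127.0, 231.0], [533.0, -128.0, 232.0], [548.0, -131.0, 234.0]]
strap free end scene [[355.37777881  49.20147689 124.        ]
 [368.99489582  32.06129643 124.        ]]
tab top ends [[423.32976047  79.76372924 152.        ]
 [503.63259226 115.56018286 152.        ]] [[501.14416006 109.78767295 152.        ]
 [420.94319287  77.42593264 152.        ]]
lever tip [(217.875, 199.125)] [(290.4166666666667, 183.25)]
[ 541.52608551 -134.45629149  246.09761816] [ 541.82519521 -139.29580628  243.24312073]
hinge [546.82800616 -69.71652081 137.6725134 ] [546.76920884 -68.84134319 138.19196978]
```

```bash
cat >> h.py <<'E'
from plant import *
YAW=-0.088
def frame(jaw):  # tool x down, z along horizontal jaw angle
    x=np.array([0,0,-1.]);z=np.array([np.cos(jaw),np.sin(jaw),0]);return np.c_[x,np.cross(z,x),z]
def cur():
    o=get_obs();return np.array(o['tool_pos']),R.from_euler('xyz',o['tcp_rot']).as_matrix(),o
def go(pos,jaw):
    p,M,o=cur();G=frame(jaw)
    t=M.T@(np.asarray(pos)-p)/10;w=R.from_matrix(M.T@G).as_rotvec()
    print('to',np.round(pos,1),'t cm',t.round(2),'w',w.round(3));return t,w
def st():
    p,M,o=cur();print('t%.2f'%o['time'],'p',p.round(1),'x',M[:,0].round(3),'jaw',np.arctan2(M[1,2],M[0,2]).round(3),'F',np.round(o['contact_force'],1),'q',np.round(o['joint_positions'],2),'w',round(o['grip_width'],1))
E
cat > tab.py <<'E'
from h import *
piv=np.array([564.5,122.])
def tab(ang,gap,z,r=105):
    a=-np.pi/2+YAW-ang   # direction of strap
    d=np.array([np.cos(a),np.sin(a)]);lead=np.array([-d[1],d[0]])
    p=piv+r*d-lead*(13+19+gap);return np.r_[p,z],np.arctan2(lead[1],lead[0])
E
python3 - <<'E'
from tab import *
st();p,j=tab(1.083,20,235);print(j)
go(p,j);go(p,j+np.pi)
E
```

```text
t0.15 p [177.8 493.7 226.2] x [-0.001 -0.001 -1.   ] jaw 1.225 F [ 0.7  0.3 -0.9] q [ 1.08  0.34  1.52  0.    1.28 -0.15] w 91.6
-1.1710000000000003
to [447.5 129.  235. ] t cm [ -0.86 -37.74 -25.16] w [ 2.396e+00 -1.000e-03  1.000e-03]
to [447.5 129.  235. ] t cm [ -0.86 -37.74 -25.16] w [-0.746 -0.001 -0.001]
```

```bash
python3 -m creep '[{"tx":-0.9,"ty":-37.7,"tz":-25.2,"wx":2.4,"gripper":1},{"tx":-0.9,"ty":-37.7,"tz":-25.2,"wx":2.4,"gripper":1},{"tx":-0.9,"ty":-37.7,"tz":-25.2,"wx":2.4,"gripper":1},{"tx":-0.9,"ty":-37.7,"tz":-25.2,"wx":2.4,"gripper":1},{"tx":-0.9,"ty":-37.7,"tz":-25.2,"wx":2.4,"gripper":1},{"tx":-0.9,"ty":-37.7,"tz":-25.2,"wx":2.4,"gripper":1},{"tx":-0.9,"ty":-37.7,"tz":-25.2,"wx":2.4,"gripper":1},{"tx":-0.9,"ty":-37.7,"tz":-25.2,"wx":2.4,"gripper":1}]'
python3 - <<'E'
from tab import *
st();p,j=tab(1.083,20,235)
go(p,j)
E
```

```text
t0.15 p [177.8 493.7 226.2] x [-0.001 -0.001 -1.   ] jaw 1.225 F [ 0.7  0.3 -0.9] q [ 1.08  0.34  1.52  0.    1.28 -0.15] w 91.6
to [447.5 129.  235. ] t cm [ -0.86 -37.74 -25.16] w [ 2.396e+00 -1.000e-03  1.000e-03]validation failed for argument at $[0]...
```

```bash
python3 -m creep '[{"tx":-0.9,"ty":-37.7,"tz":-25.2,"wx":2.4,"wy":0,"wz":0,"gripper":1},{"tx":-0.9,"ty":-37.7,"tz":-25.2,"wx":2.4,"wy":0,"wz":0,"gripper":1},{"tx":-0.9,"ty":-37.7,"tz":-25.2,"wx":2.4,"wy":0,"wz":0,"gripper":1},{"tx":-0.9,"ty":-37.7,"tz":-25.2,"wx":2.4,"wy":0,"wz":0,"gripper":1},{"tx":-0.9,"ty":-37.7,"tz":-25.2,"wx":2.4,"wy":0,"wz":0,"gripper":1},{"tx":-0.9,"ty":-37.7,"tz":-25.2,"wx":2.4,"wy":0,"wz":0,"gripper":1},{"tx":-0.9,"ty":-37.7,"tz":-25.2,"wx":2.4,"wy":0,"wz":0,"gripper":1},{"tx":-0.9,"ty":-37.7,"tz":-25.2,"wx":2.4,"wy":0,"wz":0,"gripper":1}]'
python3 - <<'E'
from tab import *
st();p,j=tab(1.083,20,235)
go(p,j)
E
```

```text
time: 0.82
tool_pos: [376.4, 223.9, 233.4]
tcp_rot: [1.004, 1.571, 1.223]
contact_force: [1.0, 0.9, 0.2]
grip_width: 43.2
t0.82 p [376.4 223.9 233.4] x [ 0.  0. -1.] jaw 0.219 F [1.  0.9 0.2] q [0.36 0.18 1.73 0.   1.23 0.14] w 43.2
to [447.5 129.  235. ] t cm [ -0.16 -10.81   4.88] w [ 1.39 -0.   -0.  ]
```

```bash
python3 -m creep '[{"tx":0,"ty":-10,"tz":4.8,"wx":1.39,"wy":0,"wz":0,"gripper":1},{"tx":0,"ty":-10,"tz":4.8,"wx":1.39,"wy":0,"wz":0,"gripper":1},{"tx":0,"ty":-10,"tz":4.8,"wx":1.39,"wy":0,"wz":0,"gripper":1},{"tx":0,"ty":-10,"tz":4.8,"wx":1.39,"wy":0,"wz":0,"gripper":1},{"tx":0,"ty":-10,"tz":4.8,"wx":1.39,"wy":0,"wz":0,"gripper":1},{"tx":0,"ty":-10,"tz":4.8,"wx":1.39,"wy":0,"wz":0,"gripper":1},{"tx":0,"ty":-10,"tz":4.8,"wx":1.39,"wy":0,"wz":0,"gripper":1},{"tx":0,"ty":-10,"tz":4.8,"wx":1.39,"wy":0,"wz":0,"gripper":1}]'
python3 -m creep '[{"tx":0,"ty":0,"tz":0,"wx":0.3,"wy":0,"wz":0,"gripper":1},{"tx":0,"ty":0,"tz":0,"wx":0.3,"wy":0,"wz":0,"gripper":1},{"tx":0,"ty":0,"tz":0,"wx":0.3,"wy":0,"wz":0,"gripper":1},{"tx":0,"ty":0,"tz":0,"wx":0.3,"wy":0,"wz":0,"gripper":1},{"tx":0,"ty":0,"tz":0,"wx":0.3,"wy":0,"wz":0,"gripper":1}]'
python3 - <<'E'
from tab import *
for n in ["scene","side","wrist"]:
    c=capture(n);pickle.dump(c,open(f'{n}1.pkl','wb'))
    f=c['frame'][:,:,::-1]
    if n!='wrist': 
        x,y,w,h=(185,90,190,150) if n=='scene' else (180,90,150,130)
        f=cv2.resize(f[y:y+h,x:x+w],None,fx=4,fy=4,interpolation=cv2.INTER_CUBIC)
    cv2.imwrite(f'pics/{n}1.png',f)
st();p,j=tab(1.083,20,235);go(p,j)
E
```

```text
time: 1.48
tool_pos: [444.8, 138.8, 233.1]
tcp_rot: [-2.397, 1.57, 3.105]
contact_force: [0.5, 0.6, 0.8]
grip_width: 0.5
time: 1.9
tool_pos: [444.8, 139.0, 233.2]
tcp_rot: [-2.103, 1.57, 3.108]
contact_force: [0.5, 0.5, -0.5]
grip_width: 0.5
t2.05 p [444.9 139.  233.3] x [-0.  0. -1.] jaw -1.074 F [0.  0.7 0.6] q [0.14 0.23 1.67 0.   1.25 1.21] w 0.3
to [447.5 129.  235. ] t cm [-0.17 -0.24  1.  ] w [ 0.097 -0.     0.   ]
```

View pics/wrist1.png

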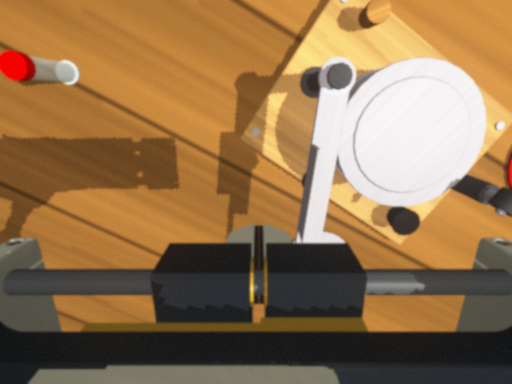

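View pics/side1.png

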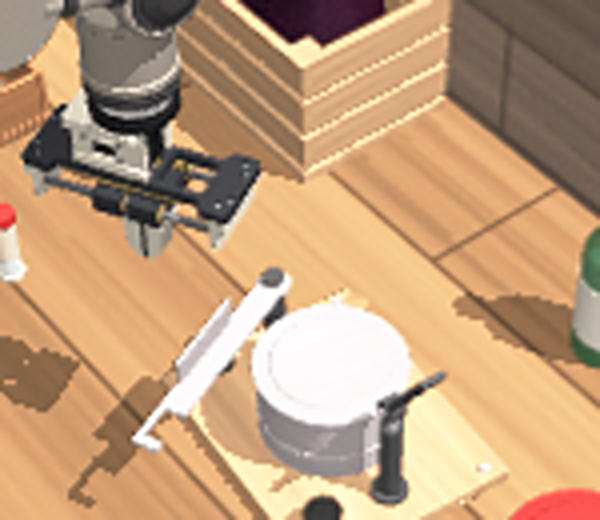

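View pics/scene1.png

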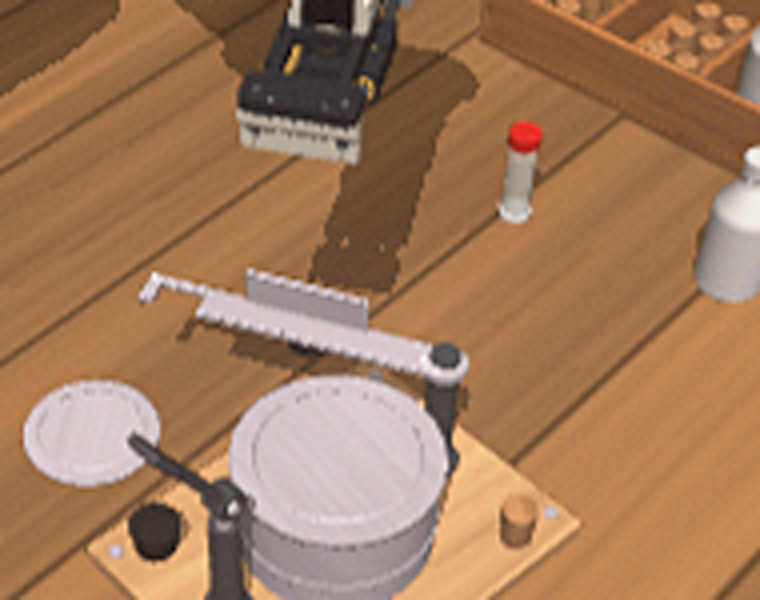

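The wrist view shows the pivot cap at (340,76), the strap running to about (315,235) with its tab along the left edge, the lid centred near (412,132) and the lever's hinge near (500,197).

```bash
python3 - <<'E'
from tab import *
w=pickle.load(open('wrist1.pkl','rb'))
print('cap',onplane(w,[(340,76)],134).round(1),'lid',onplane(w,[(412.5,132)],105).round(1))
# tab ridge & strap ends
a=onplane(w,[(326,110),(305,232),(348,110),(325,232)],124);print(a.round(1))
print('strap edge dirs',[np.arctan2(*(a[i]-a[i+1])[[1,0]]).round(3) for i in (0,2)])
P=cloud(w);print('cap',P[76,340].round(1),'lid',P[132,412].round(1),'strap',P[170,328].round(1))
m=(abs(P[...,2]-104)<5)&(np.hypot(P[...,0]-556,P[...,1]-23)<90)
(c,r)=cv2.minEnclosingCircle(P[m][:,:2].astype(np.float32));print('lid fit',c,r,P[m].mean(0))
m=(P[...,2]>142)&(P[...,2]<165)&(P[...,0]<530)&(P[...,0]>400)&(P[...,1]>40)&(P[...,1]<125)
q=P[m];print('tab',len(q));
if len(q): print(q[np.argsort(q[:,0])][::max(1,len(q)//10)].round(0).tolist())
print('corner screws',onplane(w,[(500,126),(256,132)],18).round(1))
E
python3 - <<'E'
from h import *
w=pickle.load(open('wrist1.pkl','rb'))['frame'][40:260,230:512,::-1]
cv2.imwrite('pics/wrist1c.png',cv2.resize(w,None,fx=2.7,fy=2.7,interpolation=cv2.INTER_CUBIC))
E
```

```text
cap [[565.  126.6 134. ]] lid [[561.3  29.2 105. ]]
[[536.9 119.8 124. ]
 [424.1  73.2 124. ]
 [546.4 102.4 124. ]
 [434.   55.1 124. ]]
strap edge dirs [np.float64(0.392), np.float64(0.398)]
cap [565.2 126.4 133.1] lid [560.9  30.1 105.8] strap [490.9  88.  123.7]
lid fit (555.476318359375, 17.066539764404297) 83.94773864746094 [559.96578699  29.25630038 104.87877306]
tab 628
[[424.0, 82.0, 148.0], [433.0, 86.0, 150.0], [442.0, 89.0, 151.0], [451.0, 90.0, 152.0], [460.0, 96.0, 144.0], [468.0, 100.0, 147.0], [476.0, 99.0, 151.0], [484.0, 107.0, 148.0], [491.0, 109.0, 151.0], [498.0, 110.0, 151.0], [506.0, 112.0, 152.0]]
corner screws [[ 633.7 -109.8   18. ]
 [ 478.4  160.8   18. ]]
```

View pics/wrist1c.png

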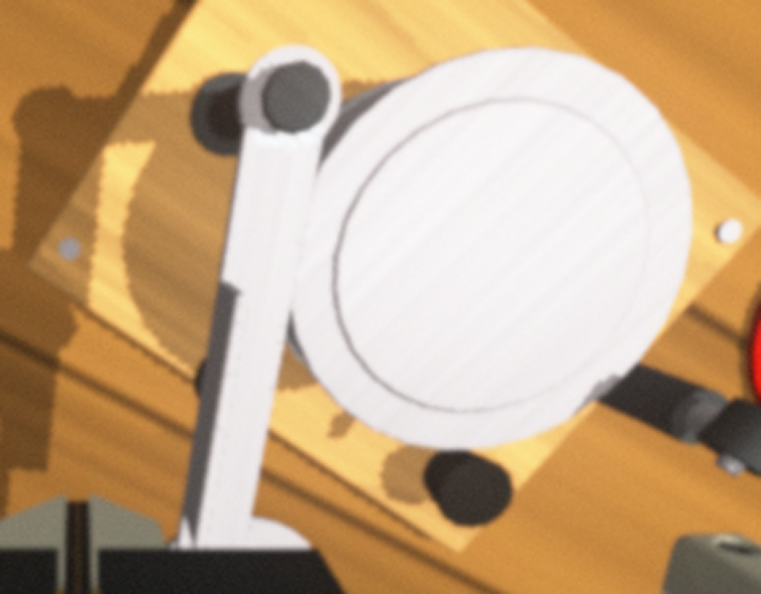

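```bash
sed -i 's/piv=.*/piv=np.array([565.,125.])/' tab.py; python3 - <<'E'
from tab import *
p,j=tab(1.088,15,132);go(p,j)
E
```

```text
to [450. 128. 132.] t cm [10.13 -0.07  1.21] w [ 0.102 -0.     0.   ]
```

```bash
python3 -m creep '[{"tx":0,"ty":0,"tz":1.2,"wx":0.1,"wy":0,"wz":0,"gripper":1},{"tx":3,"ty":0,"tz":1.2,"wx":0.1,"wy":0,"wz":0,"gripper":1},{"tx":6,"ty":0,"tz":1.2,"wx":0.1,"wy":0,"wz":0,"gripper":1},{"tx":8,"ty":0,"tz":1.2,"wx":0.1,"wy":0,"wz":0,"gripper":1},{"tx":9.5,"ty":0,"tz":1.2,"wx":0.1,"wy":0,"wz":0,"gripper":1},{"tx":10.1,"ty":0,"tz":1.2,"wx":0.1,"wy":0,"wz":0,"gripper":1},{"tx":10.1,"ty":0,"tz":1.2,"wx":0.1,"wy":0,"wz":0,"gripper":1}]'
python3 - <<'E'
from tab import *
for n in ["scene","side"]:
    c=capture(n);pickle.dump(c,open(f'{n}2.pkl','wb'))
    f=c['frame'][:,:,::-1]
    x,y,w,h=(185,90,160,150) if n=='scene' else (180,90,150,130)
    cv2.imwrite(f'pics/{n}2.png',cv2.resize(f[y:y+h,x:x+w],None,fx=4,fy=4,interpolation=cv2.INTER_CUBIC))
st()
for a in (1.088,.9,.7,.5,.3,.1,0,-.05): go(*tab(a,0,132))
E
```

```text
time: 2.63
tool_pos: [449.9, 128.4, 131.2]
tcp_rot: [-1.876, 1.568, -3.051]
contact_force: [-0.8, 0.0, -0.3]
grip_width: 0.6
t2.73 p [451.2 128.6 133. ] x [ 0.001  0.    -1.   ] jaw -1.175 F [ 0.3  0.4 -0.8] q [0.11 0.35 1.81 0.   0.99 1.29] w 0.6
to [455.8 114.2 132. ] t cm [ 0.1  -0.13  1.51] w [ 0.001  0.    -0.001]
to [459.7  93.9 132. ] t cm [ 0.1  -0.55  3.52] w [-0.187  0.    -0.001]
to [468.   73.6 132. ] t cm [ 0.1  -0.57  5.72] w [-0.387  0.    -0.001]
to [480.1  55.4 132. ] t cm [ 0.1  -0.15  7.87] w [-0.587  0.    -0.001]
to [495.7  39.9 132. ] t cm [0.1  0.68 9.89] w [-0.787  0.001 -0.001]
to [513.9  27.8 132. ] t cm [ 0.1   1.9  11.71] w [-0.987  0.001 -0.001]
to [523.9  23.2 132. ] t cm [ 0.1   2.65 12.52] w [-1.087e+00  1.000e-03 -1.000e-03]
to [529.   21.3 132. ] t cm [ 0.11  3.05 12.9 ] w [-1.137e+00  1.000e-03 -1.000e-03]
```

View pics/side2.png

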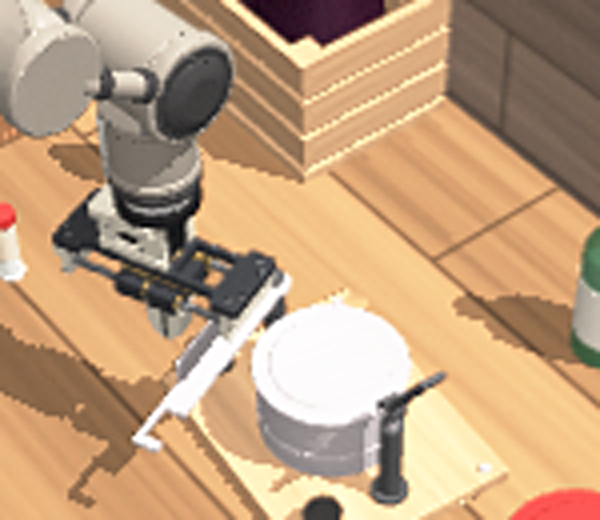

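View pics/scene2.png

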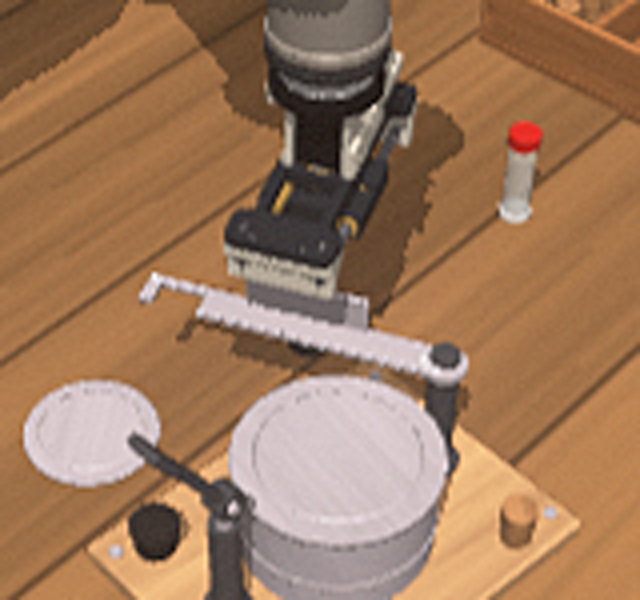

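```bash
python3 -m creep '[{"tx":0,"ty":-0.1,"tz":1.5,"wx":0,"wy":0,"wz":0,"gripper":1},{"tx":0,"ty":-0.35,"tz":2.5,"wx":-0.09,"wy":0,"wz":0,"gripper":1},{"tx":0,"ty":-0.55,"tz":3.5,"wx":-0.19,"wy":0,"wz":0,"gripper":1},{"tx":0,"ty":-0.6,"tz":4.6,"wx":-0.29,"wy":0,"wz":0,"gripper":1},{"tx":0,"ty":-0.55,"tz":5.7,"wx":-0.39,"wy":0,"wz":0,"gripper":1},{"tx":0,"ty":-0.4,"tz":6.8,"wx":-0.49,"wy":0,"wz":0,"gripper":1},{"tx":0,"ty":-0.15,"tz":7.9,"wx":-0.59,"wy":0,"wz":0,"gripper":1}]'
python3 - <<'E'
from tab import *
c=capture("side");f=c['frame'][:,:,::-1]
x,y,w,h=(180,90,150,130)
cv2.imwrite(f'pics/side3.png',cv2.resize(f[y:y+h,x:x+w],None,fx=4,fy=4,interpolation=cv2.INTER_CUBIC))
st()
for a in (.5,.4,.3,.2,.1,.05,0,-.05): go(*tab(a,0,132))
E
```

```text
time: 3.32
tool_pos: [480.4, 55.0, 133.8]
tcp_rot: [0.956, 1.569, 0.377]
contact_force: [-0.3, 2.2, 0.8]
grip_width: 0.1
t3.37 p [481.8  53.5 133.8] x [ 0.004 -0.    -1.   ] jaw -0.574 F [ 0.4  0.2 -0.3] q [-0.05  0.37  1.77 -0.    1.    0.53] w 0.6
to [480.1  55.4 132. ] t cm [ 0.18  0.07 -0.24] w [ 0.014  0.003 -0.002]
to [487.5  47.3 132. ] t cm [ 0.18 -0.21  0.82] w [-0.086  0.003 -0.001]
to [495.7  39.9 132. ] t cm [ 0.19 -0.39  1.9 ] w [-0.186  0.003 -0.001]
to [504.5  33.4 132. ] t cm [ 0.19 -0.45  2.99] w [-0.286  0.003 -0.001]
to [513.9  27.8 132. ] t cm [ 0.19 -0.41  4.09] w [-0.386  0.003 -0.001]
to [518.9  25.4 132. ] t cm [ 0.2  -0.34  4.64] w [-0.436  0.003 -0.001]
to [523.9  23.2 132. ] t cm [ 0.2  -0.25  5.18] w [-0.486  0.003 -0.001]
to [529.   21.3 132. ] t cm [ 0.2  -0.14  5.71] w [-0.536  0.004 -0.001]
```

View pics/side3.png

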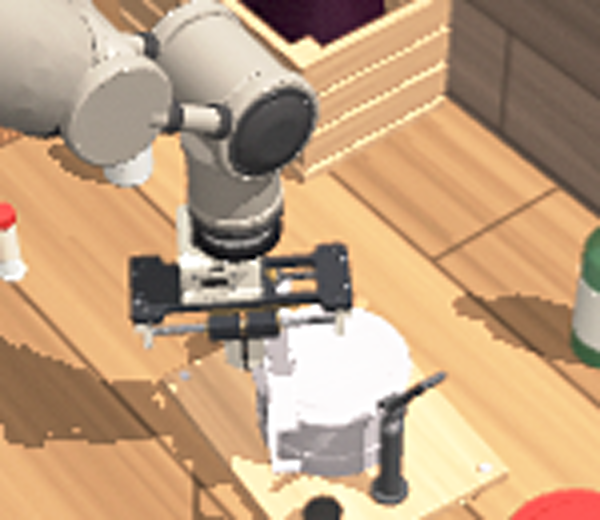

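The strap is following the finger (free end at crop (290,465)), and the lid and lever are undisturbed. I'll continue, slowing near the stop.

```bash
python3 -m creep '[{"tx":0.1,"ty":-0.2,"tz":0.8,"wx":-0.09,"wy":0,"wz":0,"gripper":1},{"tx":0.1,"ty":-0.4,"tz":1.9,"wx":-0.19,"wy":0,"wz":0,"gripper":1},{"tx":0.1,"ty":-0.45,"tz":3,"wx":-0.29,"wy":0,"wz":0,"gripper":1},{"tx":0.1,"ty":-0.4,"tz":3.6,"wx":-0.34,"wy":0,"wz":0,"gripper":1},{"tx":0.1,"ty":-0.4,"tz":4.1,"wx":-0.39,"wy":0,"wz":0,"gripper":1},{"tx":0.1,"ty":-0.4,"tz":4.1,"wx":-0.39,"wy":0,"wz":0,"gripper":1}]'
python3 -m creep '[{"tx":0,"ty":0,"tz":0.3,"wx":-0.03,"wy":0,"wz":0,"gripper":1},{"tx":0,"ty":0.1,"tz":0.6,"wx":-0.06,"wy":0,"wz":0,"gripper":1},{"tx":0,"ty":0.1,"tz":0.6,"wx":-0.06,"wy":0,"wz":0,"gripper":1}]'
python3 - <<'E'
from tab import *
st()
for a in (.1,.05,0,-.05): go(*tab(a,0,132))
E
```

```text
time: 3.87
tool_pos: [512.6, 28.8, 132.3]
tcp_rot: [0.08, 1.569, -0.116]
contact_force: [0.1, 0.2, -0.3]
grip_width: 0.4
time: 4.12
tool_pos: [517.9, 29.0, 132.0]
tcp_rot: [-0.152, 1.57, -0.289]
contact_force: [-0.7, -0.7, -0.0]
grip_width: 0.8
t4.12 p [517.9  29.  132. ] x [ 0.001 -0.    -1.   ] jaw -0.137 F [-0.7 -0.7 -0. ] q [-0.09  0.43  1.68 -0.    1.04  0.05] w 0.8
to [513.9  27.8 132. ] t cm [-0.   -0.17 -0.38] w [0.051 0.001 0.   ]
to [518.9  25.4 132. ] t cm [-0.   -0.34  0.15] w [0.001 0.001 0.   ]
to [523.9  23.2 132. ] t cm [-0.   -0.49  0.67] w [-0.049  0.001  0.   ]
to [529.   21.3 132. ] t cm [-0.   -0.61  1.21] w [-0.099  0.001  0.   ]
```

```bash
python3 -m creep '[{"tx":0,"ty":-0.2,"tz":0.3,"wx":-0.02,"wy":0,"wz":0,"gripper":1},{"tx":0,"ty":-0.3,"tz":0.6,"wx":-0.05,"wy":0,"wz":0,"gripper":1},{"tx":0,"ty":-0.3,"tz":0.6,"wx":-0.05,"wy":0,"wz":0,"gripper":1}]'
python3 -m creep '[{"tx":0,"ty":0,"tz":0.2,"wx":0,"wy":0,"wz":0,"gripper":1},{"tx":0,"ty":0,"tz":0.3,"wx":0,"wy":0,"wz":0,"gripper":1},{"tx":0,"ty":0,"tz":0.3,"wx":0,"wy":0,"wz":0,"gripper":1}]'
python3 - <<'E'
from tab import *
st()
for n in ["scene","side","wrist"]:
    c=capture(n);pickle.dump(c,open(f'{n}4.pkl','wb'))
    f=c['frame'][:,:,::-1]
    if n!='wrist':
        x,y,w,h=(185,140,150,130) if n=='scene' else (190,130,120,110)
        f=cv2.resize(f[y:y+h,x:x+w],None,fx=5,fy=5,interpolation=cv2.INTER_CUBIC)
    cv2.imwrite(f'pics/{n}4.png',f)
E
```

```text
time: 4.37
tool_pos: [523.7, 25.1, 131.7]
tcp_rot: [0.316, 1.57, 0.231]
contact_force: [-0.7, 0.3, 0.2]
grip_width: 0.6
time: 4.62
tool_pos: [525.8, 24.8, 131.5]
tcp_rot: [-3.013, 1.57, -3.099]
contact_force: [-5.1, -0.7, 3.7]
grip_width: 0.6
t4.62 p [525.8  24.8 131.5] x [-0.001 -0.    -1.   ] jaw -0.086 F [-5.1 -0.7  3.7] q [-0.1   0.44  1.66 -0.    1.05 -0.01] w 0.6
```

View pics/scene4.png

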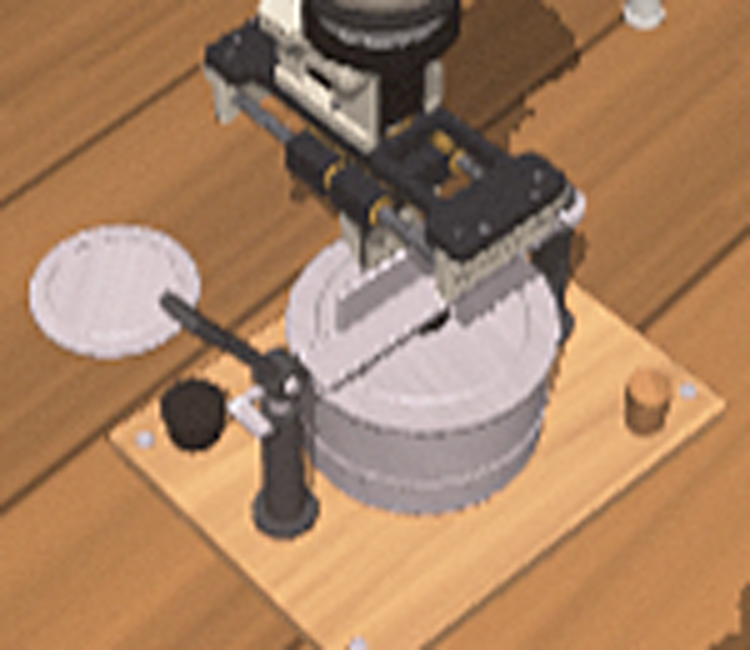

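View pics/side4.png

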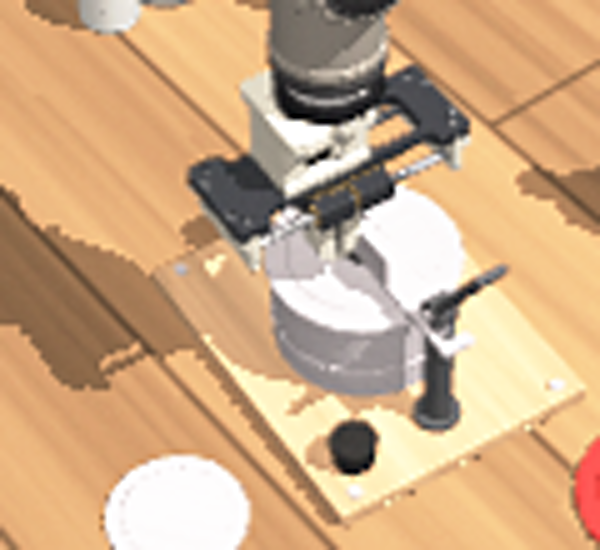

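View pics/wrist4.png

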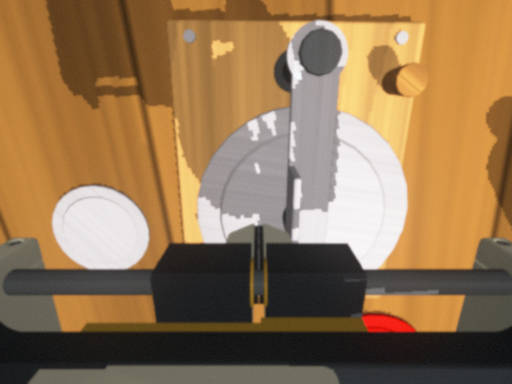

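Force has risen to 5 N. The strap's end is at the stud (scene crop (250,410)) and parallel to the board edge. I'll press a little further to be sure it is at the stop.

```bash
python3 -m creep '[{"tx":0,"ty":0,"tz":0.1,"wx":0,"wy":0,"wz":0,"gripper":1},{"tx":0,"ty":0,"tz":0.2,"wx":0,"wy":0,"wz":0,"gripper":1},{"tx":0,"ty":0,"tz":0.2,"wx":0,"wy":0,"wz":0,"gripper":1},{"tx":0,"ty":0,"tz":0.2,"wx":0,"wy":0,"wz":0,"gripper":1}]'
python3 -m creep '[{"tx":0,"ty":0,"tz":0.1,"wx":0,"wy":0,"wz":0,"gripper":1},{"tx":0,"ty":0,"tz":0.2,"wx":0,"wy":0,"wz":0,"gripper":1},{"tx":0,"ty":0,"tz":0.2,"wx":0,"wy":0,"wz":0,"gripper":1},{"tx":0,"ty":0,"tz":0.2,"wx":0,"wy":0,"wz":0,"gripper":1}]'
```

```text
time: 5.1
tool_pos: [525.9, 24.8, 131.5]
tcp_rot: [-3.088, 1.566, 3.11]
contact_force: [-12.6, -0.2, 10.1]
grip_width: 0.5
time: 5.43
tool_pos: [525.9, 24.8, 131.4]
tcp_rot: [-3.092, 1.562, 3.106]
contact_force: [-19.8, -0.6, 16.0]
grip_width: 0.6
```

TCP stalled at x=525.9 while the force rose to 20 N, so the strap is on its stop. Back off, lift and look.

```bash
python3 -m creep '[{"tx":0,"ty":0,"tz":-1.5,"wx":0,"wy":0,"wz":0,"gripper":1},{"tx":0,"ty":0,"tz":-3,"wx":0,"wy":0,"wz":0,"gripper":1},{"tx":-3,"ty":0,"tz":-3,"wx":0,"wy":0,"wz":0,"gripper":1},{"tx":-7,"ty":0,"tz":-3,"wx":0,"wy":0,"wz":0,"gripper":1},{"tx":-11,"ty":0,"tz":-3,"wx":0,"wy":0,"wz":0,"gripper":1},{"tx":-15,"ty":3,"tz":-3,"wx":0,"wy":0,"wz":0,"gripper":1},{"tx":-16,"ty":6,"tz":-3,"wx":0,"wy":0,"wz":0,"gripper":1},{"tx":-16,"ty":8,"tz":-3,"wx":0,"wy":0,"wz":0,"gripper":1}]'
python3 -m creep '[{"tx":0,"ty":-6,"tz":0,"wx":0,"wy":0,"wz":0,"gripper":1},{"tx":0,"ty":-12,"tz":0,"wx":0,"wy":0,"wz":0,"gripper":1},{"tx":0,"ty":-16,"tz":0,"wx":0,"wy":0,"wz":0,"gripper":1},{"tx":0,"ty":-16,"tz":0,"wx":0,"wy":0,"wz":0,"gripper":1},{"tx":0,"ty":-16,"tz":0,"wx":0,"wy":0,"wz":0,"gripper":1}]'
python3 - <<'E'
from tab import *
st()
for n in ["scene","side","wrist"]:
    c=capture(n);pickle.dump(c,open(f'{n}5.pkl','wb'))
    f=c['frame'][:,:,::-1]
    if n!='wrist':
        x,y,w,h=(185,140,150,130) if n=='scene' else (190,130,120,110)
        f=cv2.resize(f[y:y+h,x:x+w],None,fx=5,fy=5,interpolation=cv2.INTER_CUBIC)
    cv2.imwrite(f'pics/{n}5.png',f)
E
```

```text
time: 6.1
tool_pos: [509.7, 109.0, 296.5]
tcp_rot: [0.263, 1.559, 0.177]
contact_force: [-0.4, -0.2, -0.7]
grip_width: 0.6
time: 6.52
tool_pos: [493.8, -58.0, 291.3]
tcp_rot: [-1.021, 1.568, -1.112]
contact_force: [-0.2, -0.7, 0.4]
grip_width: 0.3
t6.52 p [493.8 -58.  291.3] x [ 0.001 -0.003 -1.   ] jaw -0.09 F [-0.2 -0.7  0.4] q [-0.27  0.25  1.48 -0.    1.41 -0.18] w 0.3
```

View pics/scene5.png

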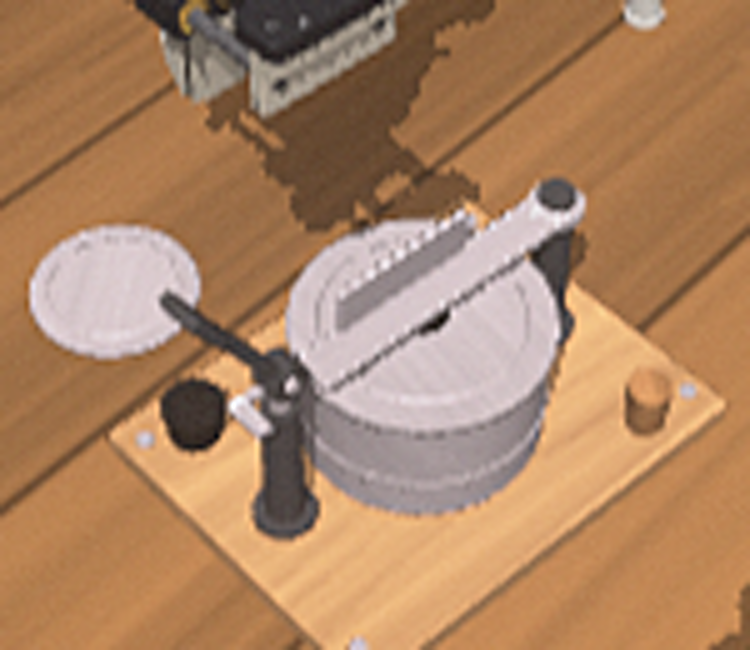

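View pics/side5.png

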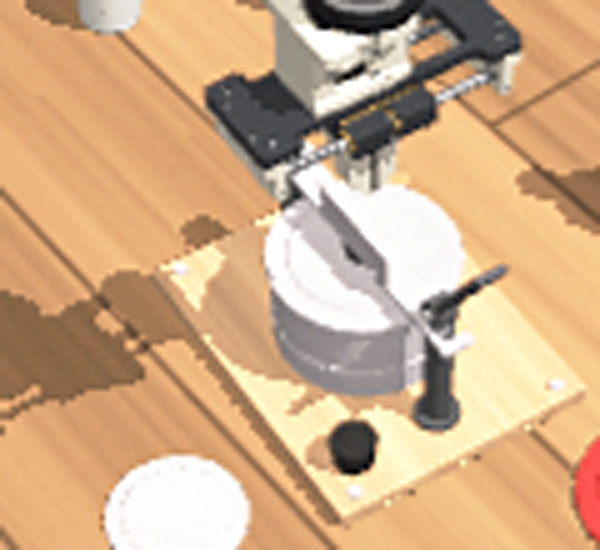

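View pics/wrist5.png

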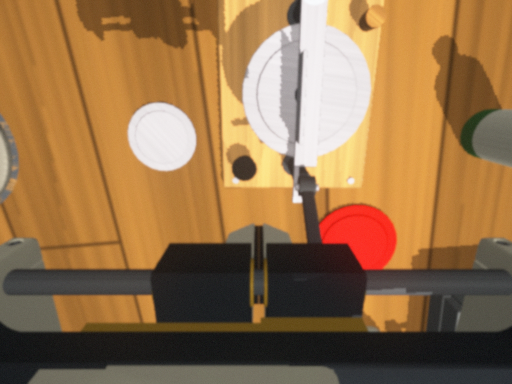

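The strap lies straight over the lid's middle, with its end hook at the stud (scene crop (250,410), wrist (298,195)), and the lid is still centred. The lever is still raised. Next I measure its hinge and angle.

```bash
python3 - <<'E'
from tab import *
w=pickle.load(open('wrist5.pkl','rb'));P=cloud(w)
print('hinge plane',onplane(w,[(306,182)],142).round(1))
ey=np.array([np.sin(-YAW),np.cos(YAW)]);ex=np.array([np.cos(YAW),-np.sin(-YAW)])
C=np.array([557.,25.5]);H=C-100*ey;print('H',H.round(1))
for n in ('wrist5','scene5','side5'):
    c=pickle.load(open(n+'.pkl','rb'));P=cloud(c).reshape(-1,3)
    u=(P[:,:2]-H)@-ey;v=(P[:,:2]-H)@ex
    m=(u>10)&(u<75)&(abs(v)<25)&(P[:,2]>155)&(P[:,2]<255)
    if m.sum()<5: print(n,m.sum());continue
    k=np.polyfit(P[m,2],u[m],1) 
    print(n,m.sum(),'v',np.median(v[m]).round(1),'angle',np.arctan2(1,k[0]).round(3),'u at z=140',np.polyval(k,140).round(1),'top z',P[m,2].max().round(1),'u there',u[m][P[m,2].argmax()].round(1))
E
```

```text
hinge plane [[546.4 -66.1 142. ]]
H [548.2 -74.1]
wrist5 549 v -2.5 angle 1.037 u at z=140 -5.0 top z 205.9 u there 32.7
scene5 102 v 5.8 angle 1.029 u at z=140 -0.4 top z 235.8 u there 57.3
side5 38 v -10.5 angle 1.036 u at z=140 1.3 top z 240.2 u there 58.8
```

```bash
cat > lev.py <<'E'
from h import *
ey=np.array([np.sin(-YAW),np.cos(YAW)]);H=np.array([548.,-74.])
def pad(th,gap=0):
    u=94*np.cos(th)-4*np.sin(th)-9.5-gap; z=140+94*np.sin(th)+4*np.cos(th)
    return np.r_[H-ey*u,z],YAW
E
python3 - <<'E'
from lev import *
p,j=pad(1.03,12);go(np.r_[p[:2],290],j);go(p,j)
E
```

```text
to [545.9 -97.4 290. ] t cm [ 0.14 -3.99  5.56] w [ 0.001  0.001 -0.001]
to [545.9 -97.4 222.6] t cm [ 6.88 -4.    5.56] w [ 0.001  0.001 -0.001]
```

```bash
python3 -m creep '[{"tx":0,"ty":-2,"tz":3,"wx":0,"wy":0,"wz":0,"gripper":1},{"tx":0,"ty":-4,"tz":5.6,"wx":0,"wy":0,"wz":0,"gripper":1},{"tx":1.5,"ty":-4,"tz":5.6,"wx":0,"wy":0,"wz":0,"gripper":1},{"tx":4,"ty":-4,"tz":5.6,"wx":0,"wy":0,"wz":0,"gripper":1},{"tx":6,"ty":-4,"tz":5.6,"wx":0,"wy":0,"wz":0,"gripper":1},{"tx":6.9,"ty":-4,"tz":5.6,"wx":0,"wy":0,"wz":0,"gripper":1},{"tx":6.9,"ty":-4,"tz":5.6,"wx":0,"wy":0,"wz":0,"gripper":1}]'
python3 - <<'E'
from lev import *
st()
for n in ["scene","side"]:
    c=capture(n);f=c['frame'][:,:,::-1]
    x,y,w,h=(165,110,170,150) if n=='scene' else (190,100,140,140)
    cv2.imwrite(f'pics/{n}6.png',cv2.resize(f[y:y+h,x:x+w],None,fx=4,fy=4,interpolation=cv2.INTER_CUBIC))
for a in (1.03,.9,.8,.7,.6,.5,.4,.3,.2,.1,0): go(*pad(a))
E
```

```text
time: 7.25
tool_pos: [545.3, -95.7, 220.2]
tcp_rot: [2.829, 1.567, 2.746]
contact_force: [-0.4, 0.3, 0.0]
grip_width: 0.3
t7.25 p [545.3 -95.7 220.2] x [-0.004  0.002 -1.   ] jaw -0.083 F [-0.4  0.3  0. ] q [-0.31  0.4   1.45  0.    1.29 -0.23] w 0.3
to [ 544.9 -109.3  222.6] t cm [ 0.05 -1.29 -0.07] w [0.004 0.001 0.   ]
to [ 544.  -119.6  216.1] t cm [ 0.7  -2.32 -0.07] w [0.004 0.001 0.   ]
to [ 543.3 -126.9  210.2] t cm [ 1.29 -3.05 -0.07] w [0.004 0.001 0.   ]
to [ 542.7 -133.6  203.6] t cm [ 1.95 -3.72 -0.08] w [0.004 0.001 0.   ]
to [ 542.2 -139.6  196.4] t cm [ 2.68 -4.32 -0.08] w [0.004 0.001 0.   ]
to [ 541.8 -144.8  188.6] t cm [ 3.46 -4.85 -0.08] w [0.004 0.001 0.   ]
to [ 541.4 -149.2  180.3] t cm [ 4.29 -5.29 -0.09] w [0.004 0.001 0.   ]
to [ 541.  -152.8  171.6] t cm [ 5.15 -5.65 -0.09] w [0.004 0.001 0.   ]
to [ 540.8 -155.5  162.6] t cm [ 6.06 -5.92 -0.09] w [0.004 0.001 0.   ]
to [ 540.6 -157.3  153.4] t cm [ 6.98 -6.1  -0.09] w [0.004 0.001 0.   ]
to [ 540.6 -158.2  144. ] t cm [ 7.91 -6.19 -0.09] w [0.004 0.001 0.   ]
```

View pics/scene6.png

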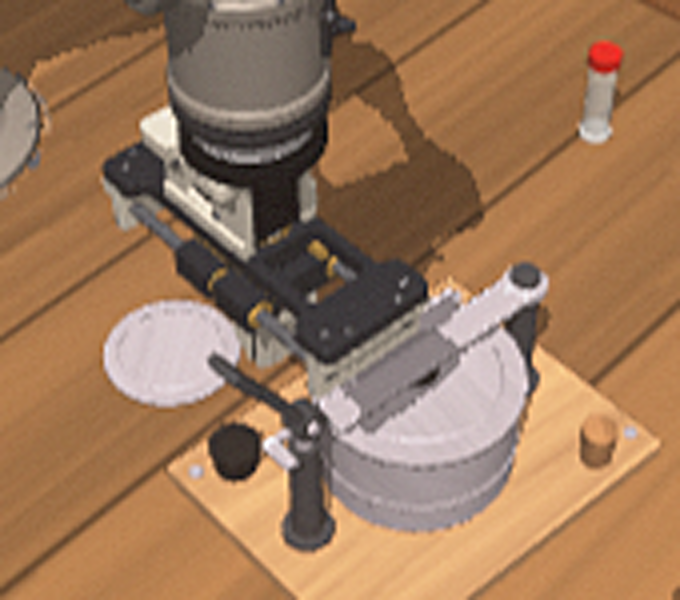

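View pics/side6.png

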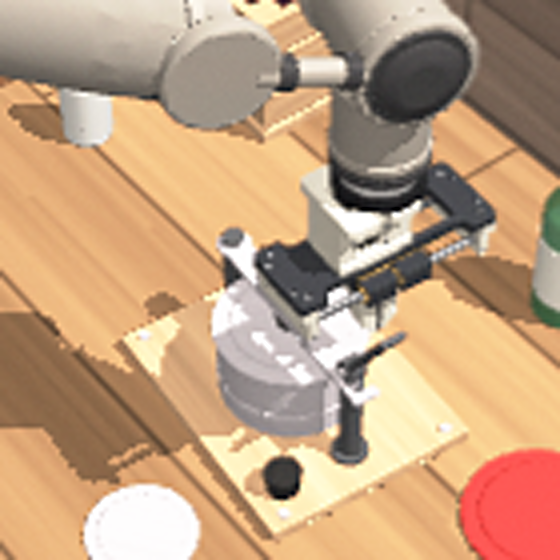

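```bash
python3 -m creep '[{"tx":0,"ty":-1.2,"tz":0,"wx":0,"wy":0,"wz":0,"gripper":1},{"tx":0.7,"ty":-2.2,"tz":0,"wx":0,"wy":0,"wz":0,"gripper":1},{"tx":1.3,"ty":-3,"tz":0,"wx":0,"wy":0,"wz":0,"gripper":1},{"tx":1.9,"ty":-3.7,"tz":0,"wx":0,"wy":0,"wz":0,"gripper":1},{"tx":2.7,"ty":-4.3,"tz":0,"wx":0,"wy":0,"wz":0,"gripper":1},{"tx":3.5,"ty":-4.8,"tz":0,"wx":0,"wy":0,"wz":0,"gripper":1},{"tx":4.3,"ty":-5.2,"tz":0,"wx":0,"wy":0,"wz":0,"gripper":1},{"tx":4.3,"ty":-5.2,"tz":0,"wx":0,"wy":0,"wz":0,"gripper":1}]'
python3 - <<'E'
from lev import *
st()
for n in ["scene"]:
    c=capture(n);f=c['frame'][:,:,::-1]
    x,y,w,h=(165,110,170,150)
    cv2.imwrite(f'pics/{n}7.png',cv2.resize(f[y:y+h,x:x+w],None,fx=4,fy=4,interpolation=cv2.INTER_CUBIC))
for a in (.4,.3,.2,.1,.05,0): go(*pad(a))
E
```

```text
time: 8.02
tool_pos: [540.5, -149.9, 177.1]
tcp_rot: [2.951, 1.567, 2.865]
contact_force: [-0.5, 0.2, -0.1]
grip_width: 0.3
t8.02 p [ 540.5 -149.9  177.1] x [-0.003  0.001 -1.   ] jaw -0.086 F [-0.5  0.2 -0.1] q [-0.41  0.45  1.5  -0.    1.2  -0.32] w 0.3
to [ 541.4 -149.2  180.3] t cm [-0.24  0.02  0.07] w [ 0.002 -0.003 -0.001]
to [ 541.  -152.8  171.6] t cm [ 0.63 -0.34  0.07] w [ 0.002 -0.003 -0.001]
to [ 540.8 -155.5  162.6] t cm [ 1.53 -0.61  0.07] w [ 0.002 -0.003 -0.001]
to [ 540.6 -157.3  153.4] t cm [ 2.45 -0.79  0.07] w [ 0.002 -0.003 -0.001]
to [ 540.6 -157.9  148.7] t cm [ 2.92 -0.85  0.07] w [ 0.002 -0.003 -0.001]
to [ 540.6 -158.2  144. ] t cm [ 3.39 -0.88  0.08] w [ 0.002 -0.003 -0.001]
```

View pics/scene7.png

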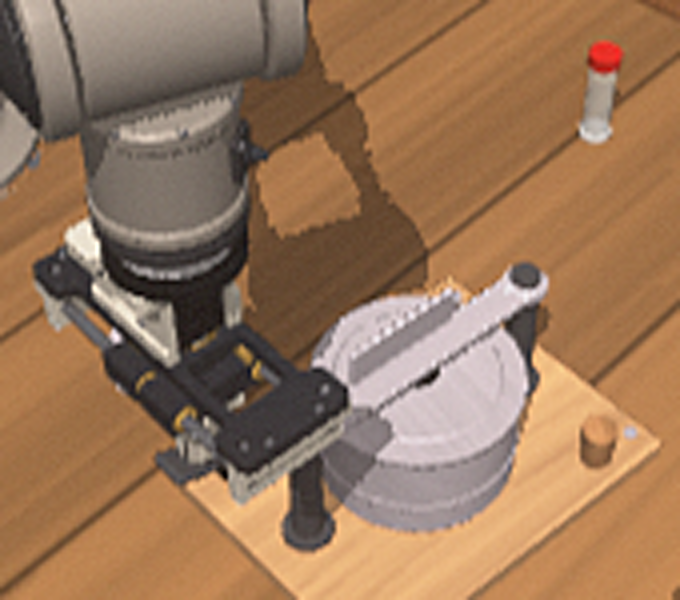

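The lever tip at crop (185,465) is well down under the finger, and the strap is still home. I'll finish the stroke and press onto the stop.

```bash
python3 -m creep '[{"tx":0.6,"ty":-0.3,"tz":0,"wx":0,"wy":0,"wz":0,"gripper":1},{"tx":1.5,"ty":-0.6,"tz":0,"wx":0,"wy":0,"wz":0,"gripper":1},{"tx":2.2,"ty":-0.8,"tz":0,"wx":0,"wy":0,"wz":0,"gripper":1},{"tx":2.8,"ty":-0.9,"tz":0,"wx":0,"wy":0,"wz":0,"gripper":1},{"tx":3.1,"ty":-0.9,"tz":0,"wx":0,"wy":0,"wz":0,"gripper":1},{"tx":3.1,"ty":-0.9,"tz":0,"wx":0,"wy":0,"wz":0,"gripper":1}]'
python3 -m creep '[{"tx":0.2,"ty":0,"tz":0,"wx":0,"wy":0,"wz":0,"gripper":1},{"tx":0.3,"ty":0,"tz":0,"wx":0,"wy":0,"wz":0,"gripper":1},{"tx":0.3,"ty":0,"tz":0,"wx":0,"wy":0,"wz":0,"gripper":1}]'
```

```text
time: 8.57
tool_pos: [540.5, -158.2, 147.3]
tcp_rot: [3.035, 1.569, 2.95]
contact_force: [0.6, 0.2, -0.9]
grip_width: 0.6
time: 8.82
tool_pos: [540.8, -158.2, 145.3]
tcp_rot: [-1.646, 1.571, -1.731]
contact_force: [0.3, 0.3, 0.4]
grip_width: 0.3
```

```bash
python3 -m creep '[{"tx":0.2,"ty":0,"tz":0,"wx":0,"wy":0,"wz":0,"gripper":1},{"tx":0.3,"ty":0,"tz":0,"wx":0,"wy":0,"wz":0,"gripper":1},{"tx":0.3,"ty":0,"tz":0,"wx":0,"wy":0,"wz":0,"gripper":1}]'
python3 -m creep '[{"tx":0.2,"ty":0,"tz":0,"wx":0,"wy":0,"wz":0,"gripper":1},{"tx":0.3,"ty":0,"tz":0,"wx":0,"wy":0,"wz":0,"gripper":1},{"tx":0.3,"ty":0,"tz":0,"wx":0,"wy":0,"wz":0,"gripper":1}]'
```

```text
time: 9.07
tool_pos: [541.1, -158.2, 144.0]
tcp_rot: [-0.387, 1.569, -0.472]
contact_force: [-4.6, 1.0, 10.7]
grip_width: 0.5
time: 9.32
tool_pos: [541.2, -158.2, 143.5]
tcp_rot: [-0.394, 1.567, -0.478]
contact_force: [-9.4, 2.0, 27.5]
grip_width: 0.3
```

Stalled at z≈143.5 with 27 N (144 was expected at the stop). Lift away and check.

```bash
python3 -m creep '[{"tx":0,"ty":0,"tz":0,"wx":0,"wy":0,"wz":0,"gripper":1},{"tx":0,"ty":0,"tz":0,"wx":0,"wy":0,"wz":0,"gripper":1},{"tx":-2,"ty":0,"tz":0,"wx":0,"wy":0,"wz":0,"gripper":1},{"tx":-5,"ty":0,"tz":0,"wx":0,"wy":0,"wz":0,"gripper":1},{"tx":-8,"ty":0,"tz":0,"wx":0,"wy":0,"wz":0,"gripper":1},{"tx":-12,"ty":0,"tz":0,"wx":0,"wy":0,"wz":0,"gripper":1},{"tx":-15,"ty":0,"tz":-4,"wx":0,"wy":0,"wz":0,"gripper":1},{"tx":-15,"ty":0,"tz":-8,"wx":0,"wy":0,"wz":0,"gripper":1}]'
python3 -m creep '[{"tx":0,"ty":-4,"tz":-4,"wx":0,"wy":0,"wz":0,"gripper":1},{"tx":0,"ty":-8,"tz":-8,"wx":0,"wy":0,"wz":0,"gripper":1},{"tx":0,"ty":-11,"tz":-8,"wx":0,"wy":0,"wz":0,"gripper":1},{"tx":0,"ty":-11,"tz":-8,"wx":0,"wy":0,"wz":0,"gripper":1},{"tx":0,"ty":-11,"tz":-8,"wx":0,"wy":0,"wz":0,"gripper":1},{"tx":0,"ty":-11,"tz":-8,"wx":0,"wy":0,"wz":0,"gripper":1},{"tx":0,"ty":-11,"tz":-8,"wx":0,"wy":0,"wz":0,"gripper":1}]'
python3 - <<'E'
from lev import *
st()
for n in ["scene","side"]:
    c=capture(n);pickle.dump(c,open(n+'8.pkl','wb'));f=c['frame'][:,:,::-1]
    x,y,w,h=(165,110,170,150) if n=='scene' else (190,100,140,140)
    cv2.imwrite(f'pics/{n}8.png',cv2.resize(f[y:y+h,x:x+w],None,fx=4,fy=4,interpolation=cv2.INTER_CUBIC))
    P=cloud(c).reshape(-1,3);u=(P[:,:2]-H)@-ey;v=(P[:,:2]-H)@np.array([ey[1],-ey[0]])
    m=(u>20)&(u<108)&(abs(v)<22)&(P[:,2]>125)&(P[:,2]<175)
    if m.sum()>5: k=np.polyfit(u[m],P[m,2],1);print(n,m.sum(),'lever slope',k.round(3),'z',np.percentile(P[m,2],[10,50,90]).round(1))
    m=(u<-20)&(u>-205)&(abs(v)<35)&(P[:,2]>119)&(P[:,2]<129)
    k=np.polyfit(u[m],v[m],1);print('strap rel angle',k.round(3))
E
```

```text
time: 9.98
tool_pos: [468.7, -152.7, 292.9]
tcp_rot: [-0.34, 1.562, -0.424]
contact_force: [-0.7, -1.0, 0.3]
grip_width: 0.2
time: 10.57
tool_pos: [377.6, -253.9, 288.6]
tcp_rot: [1.39, 1.57, 1.305]
contact_force: [-0.3, -0.1, 0.5]
grip_width: 0.9
t10.57 p [ 377.6 -253.9  288.6] x [ 0.     0.001 -1.   ] jaw -0.085 F [-0.3 -0.1  0.5] q [-0.76  0.17  1.59  0.    1.39 -0.68] w 0.9
scene 243 lever slope [7.0000e-03 1.4218e+02] z [139.9 142.8 144.8]
strap rel angle [-0.005  1.303]
side 55 lever slope [9.00000e-03 1.41378e+02] z [137.9 142.3 146.6]
strap rel angle [ -0.058 -20.924]
```

View pics/scene8.png

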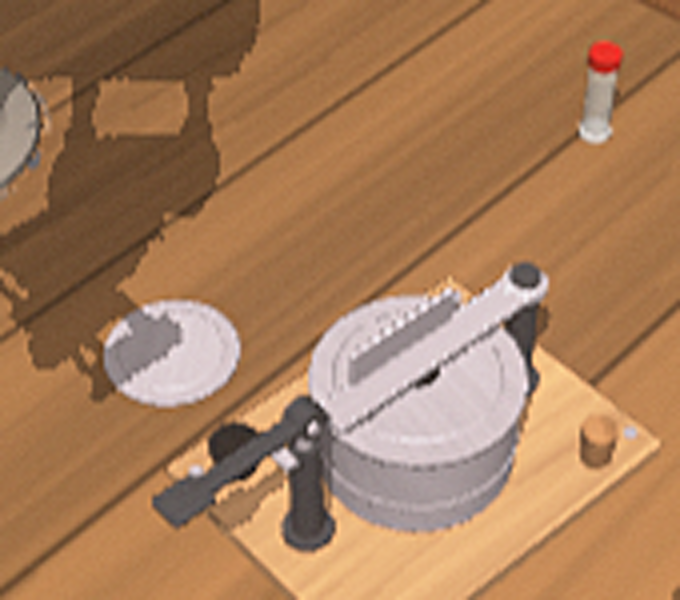

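View pics/side8.png

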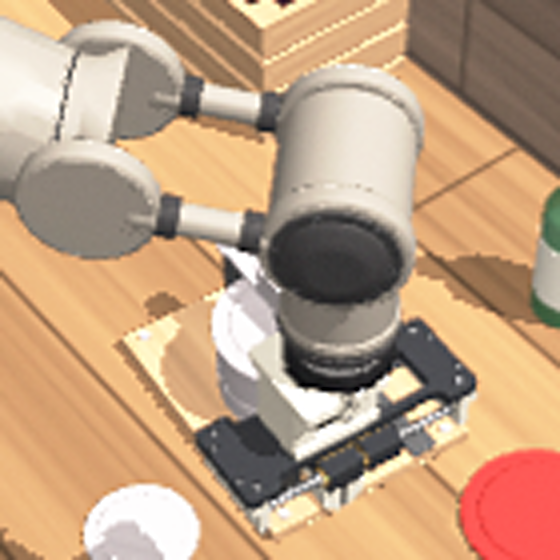

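The scene view shows the lever level (crop (180,500) to (300,415)), the strap straight over the lid, and the bung and cork in place. The arm hides the stand in the side view, so that view's strap figure doesn't count. Handing in.

```bash
python3 - <<'E'
from plant import *
print(close_job())
E
```

```text
the job is handed in; nothing more can be done
None
```

I clamped the lid and handed the job in at about 10.7 s of the 48 s. `close_job()` reports no verdict, so success is my reading of the checks below.

- **Strap:** I swung it home with the back of the closed fingers against its tab. At the end the finger stopped moving while the force rose to 20 N, so it was on its stop. Pictures then showed it straight over the lid with its end at the stud and the lever still raised at about 1.03 rad.
- **Lever:** I pushed the pad down with the fingertip until it stalled at 143.5 mm height under 27 N, where 144 mm was expected. I then lifted clear.
- **Last checks (scene camera):** The lever is level to about 0.007 rad and the strap is within about 0.005 rad of home. By eye the lid is still centred on the pot. The cork, bung and airlock look unmoved. The squeeze bottle, funnel and jar were outside the last crops, but the arm did not go near them. The wrist force reads about zero.
- **Checks that failed or disagreed:** The last side view was blocked by the arm, so I discarded its strap angle of -0.058 rad. The scene and side cameras differed by about 8 mm in x. I settled positions with the wrist camera and by contact.

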